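Clear the buckle side of a tool case: unbolt, draw and re-bolt the sliding till

ROBOT

A 6-joint arm with a two-finger parallel gripper is mounted at the origin on a cart in front of the work surface, level with it; the furniture and walls round the work are solid. World frame = base frame: x ahead of the robot, y to its left, z up, the work surface at z = 0. Lengths are in m, angles in rad, forces in N, time in s.
With the tool pointing down it reaches from about 0.25 to 0.725 m from the base axis. Payload 4 kg.
Tool frame: the origin (TCP) lies on the centre line of the jaws, within the pads' length; the fingertips stand 22 mm ahead of it and the grasp point (between the pads) lies 3 mm ahead of it; z points along the fingers, y is the line along which they close (so a half turn about z gives the same grasp; the last joint's range is limited). The gripper opens to 85 mm and grips with 20 to 120 N. Pads are 22 mm wide; open, the fingers measure 114 mm over their backs; the gripper's body (76 mm by 85 mm) begins 54 mm behind the grasp point. The pads swing forward as they close: fully open they stand 13 mm farther back than shut.
Start: joints at [-1.335, 0.241, 0.005, 1.335, 0, 1.571], TCP at [0.117, -0.486, 0.253] pointing down, gripper open.
Joint ranges: [-2.72, 2.72], [-1.05, 1.87], [-1.09, 1.28], [-1.99, 2.15], [-1.42, 1.44], [-3.14, 3.14]. Speed limits (rad/s): [2.79, 2.79, 3.14, 3.14, 3.14, 3.14].

INTERFACE

Orientations are given as a 3x3 rotation matrix whose columns are the frame's x, y, z axes.
In Python, from station import manip gives the robot as it stands.
- The arm moves only by the tool step_hand, called by a JSON object that holds its "name" and its "arguments". Schema: {"type":"object","properties":{"ticks":{"type":"array","items":{"type":"array","items":{"type":"array","items":{"type":"number"},"minItems":6,"maxItems":6},"minItems":1,"maxItems":8},"minItems":1,"maxItems":1},"jaw":{"type":"number"},"only":{"type":"string"},"quiet":{"type":"boolean"},"lines":{"type":"string"}},"required":["ticks"],"additionalProperties":false}. ticks is a list that holds a single list of rows (three levels of brackets), with 1 to 8 rows, each of 6 numbers: dx, dy, dz in normalised numbers (1 is 0.25 m), then a rotation vector rx, ry, rz in shares of 60 degrees (1.0 is 60 degrees); each row shifts and turns the commanded pose from where the row before left it, along the tool's axes as they then stand; what a row does not reach is not made up. A row lasts 1/8 s, in which the tool goes at most 0.0625 m and 0.188 rad, less where a joint would pass 70% of its speed; a pose out of reach is approached as far as the arm can. jaw is the finger opening in m, set as the call begins (left out keeps the last). The fingers move at their own pace and stop on an object; the grip force is fixed at half the most. Time passes only in rows, so rows that do not move let the fingers close. The tool returns the time, the measured TCP pose, the force, the opening and the grip force at its end. only (a regular expression) keeps the lines of the reply that match it, lines (a string "A,B") keeps lines A to B, and quiet returns only ok. No shift or turn number may pass 1 either way. Input that does not fit is refused with a message, and nothing moves.
- manip.get_state(): the state, without advancing time (a new reading comes with each control period).
- manip.camera(name): name is "side" or "top"; returns the picture (400x640x3 uint8, red, green, blue); there is no depth.
- manip.camera_model(name): a dict with "intrinsics" (3x3 intrinsics, pixels), "camera_from_world" (4x4, takes a point from world to camera coordinates). Camera axes: x right, y up, looking along -z (the intrinsics and any distortion apply to the point x, -y, -z); pixel columns grow to the right and rows downward; lengths in m; the calibration is good to about 2 mm. A picture is of the moment at which its call begins. camera_model takes no time and is no camera call.
- manip.close_job(): hands the job in; it is judged then, once.
The state is a dict: "t": time; "joints": joint angles; "qd": joint speeds; "joint_efforts": joint torques, N m; "tool_pos": TCP position; "tool_rot": TCP orientation; "wrist_force": force on the tool from outside, world axes, zero at the start; "ft_torque": the same for the moment, N m; "gripper_width": finger opening in m; "grasp_force": force on a finger pad.
Only numpy, scipy, OpenCV 4.12 (cv2) and the standard library are available. Lean on these libraries where they do the work, as an engineer would, in place of code of your own. Each camera call takes 0.05 s, during which the arm holds its last target. There are 200 camera calls.

TASK

The buckles lie in the left half of the well of the plywood tool case, under its sliding till. With a fingertip draw the till's flat steel bolt all the way out by its turned-up lip, hook the fingertip inside the till behind the lip of its right-hand end board and draw the till along its runners to the right-hand end of the case, then push the bolt fully home again so that the till is locked there. Nothing is to be picked up or tipped: the till stays on its runners with the spools standing upright and the wax lying in it, and the mug and the jar on the bench stay where they are.

Things in the scene. Friction and masses are not known exactly. Their poses are not given: they have to be found in the camera images.
- tool_case: Open plywood tool case, lid off, fixed to the bench, 180 (x) x 360 (y) x 110 mm. Origin: centre of its underside; x across it to the far long wall (away from the robot), y along it to its left-hand end, z up. Walls 10 mm thick, rim at z = 110 mm, inside 160 x 340 mm. Runner tops at z = 64 mm. In the well, bedded fast: buckles and a ring on the left (y > 0), tape measure and pencil on the right.
- till: Sliding till: loose open plywood tray 156 (x) x 158 (y) mm, 0.3 to 0.6 kg, on the runners, axes as the case's, 2 mm play across. Origin: centre of its underside. Floor 5 mm thick, side walls 42 mm high, end boards 6 mm thick and 58 mm high. A divider (5 mm thick, top 35 mm above the origin) at y = +8 mm: the spools stand left of it, the wax lies right of it on the far side.
- till_lip (a point): Middle of the top of the dark 100 mm long lip on the till's right-hand end board (till frame 0, -76, 58 mm), 12 mm above the case's rim. The board's inner face, to be hooked, is 3 mm to the left (+y) of it. Drawing the till takes a few newtons, less than 10 N.
- hook_spot (a point): Point on the till's floor in the empty near corner of its right part, for the fingertip: till frame (-30, -48, 5) mm. Free floor round it: till x from -72 to +5 mm, y from -73 to +5 mm.
- right_end (a point): Point on the inner face of the case's right-hand end wall, at the height of the runners (case frame 0, -170, 64 mm). The till's right end touches this wall when its origin is at case y = -91 mm; the bolt, once home, then holds it between y = -91 and -85 mm. It starts at the left end, y = +86 to +90 mm, held by the bolt.
- till_bolt (a joint): Travel in m of the flat steel bolt in the middle of the near wall. 0 = home: its end stands 22 mm into the case, in the till's way. It grows as the bolt is drawn straight out along the case's -x, to 0.024 at its stop; the till can pass above 0.021. Friction about 3 N, no spring: it stays where it is left. Starts at 0 to 0.003.
- bolt_lip (a point): Middle of the top of the bolt's turned-up lip: an upright steel plate 30 mm long (case y), 5 mm thick, with a bead 7 mm thick along its top. Moves with the bolt; at case (-130.5, 0, 139) mm when the bolt is home. Hook its case side (+x) to draw the bolt, push its outer side (-x) to shoot it home.
- guide_top (a point): Middle of the top of the strap over the bolt, the highest part of the steel bolt guide on the near wall: case frame (-107, 0, 106) mm, 33 mm below the top of the bolt's lip. The guide reaches out to case x = -123 mm and is 60 mm wide; a fingertip behind the lip stays above it.
- black_spool: Spool of black thread, 40 mm diameter, 45 mm high, loose, standing in the left part of the till. Origin: centre of its underside, z along its axis.
- red_spool: Spool of red thread, 36 mm diameter, 40 mm high, loose, standing in the left part of the till. Origin: centre of its underside, z along its axis.
- beeswax_cake: Yellow round cake of beeswax, 58 mm diameter, 19 mm high, loose, lying flat in the right part of the till on the far side. Origin: centre of its underside.
- mug: Green and white tea mug, 88 mm high, 86 mm across, handle out to 58 mm from its origin; loose bystander on the bench before the right-hand end of the case. Origin: near the centre of its underside.
- jar: Glass jar with a grey lid, 71 mm diameter, 110 mm high; loose bystander on the bench by the right-hand end of the case. Origin: centre of its underside.
There are look-alikes about, which are no part of the job. Of the things that look like the beeswax_cake, the middle-sized one is meant.

How it is judged:
By the outcome, as a careful person would: the job done as asked, in the order asked, and still so for the second after the job is handed in, with the robot touching nothing.
It also fails if it takes over 58 s, if anything falls off the work surface, if the arm or the gripper's body presses on something with over 40 N, if the wrist force passes 120 N, or if a joint passes its speed limit or range.

## Working session

There is one attempt and no reset: what is moved stays moved. The work goes in short steps, Python scripts to look and compute and a tool call to move; the robot and the scene stay as the last step left them, time stands still between calls to the robot, and variables do not carry over. Pictures are saved under pics/ and viewed, at most 10 in all, crops included, and the job is handed in when it is done.

```bash
mkdir -p pics
```

Create h.py:
```python
from station import manip
import cv2, numpy as np
def snap(name,fn):
    im=manip.camera(name); cv2.imwrite('pics/'+fn,cv2.cvtColor(im,cv2.COLOR_RGB2BGR)); return im
def model(n):
    m=manip.camera_model(n); return np.array(m['intrinsics']),np.array(m['camera_from_world']),m
def proj(n,p):
    K,T,_=model(n); c=T[:3,:3]@np.array(p,float)+T[:3,3]; q=K@np.array([c[0],-c[1],-c[2]]); return q[:2]/q[2]
def ray(n,uv):
    K,T,_=model(n); d=np.linalg.inv(K)@np.array([uv[0],uv[1],1.]); d=np.array([d[0],-d[1],-d[2]])
    R=T[:3,:3]; return -R.T@T[:3,3], R.T@d
def onplane(n,uv,z):
    o,d=ray(n,uv); return o+d*(z-o[2])/d[2]
```

Run:
```python
from h import *
for n in('top','side'):
    snap(n,n+'0.png'); K,T,m=model(n); print(n,K.round(1).tolist(),ray(n,(320,200)),[k for k in m],m.get('distortion'))
s=manip.get_state();print(s['tool_pos'],s['tool_rot'],s['t'])
```

```text
top [[395.6, 0.0, 311.6], [0.0, 395.6, 200.4], [0.0, 0.0, 1.0]] (array([ 0.50892515, -0.06977691,  1.01678584]), array([ 0.14733004, -0.04556885, -0.98826311])) ['intrinsics', 'camera_from_world'] None
side [[391.1, 0.0, 321.1], [0.0, 391.1, 201.0], [0.0, 0.0, 1.0]] (array([0.4940969 , 0.86657511, 0.60701534]), array([ 0.1361323 , -0.88304923, -0.44911741])) ['intrinsics', 'camera_from_world'] None
[ 0.11667696 -0.48564928  0.25252498] [[ 9.72341341e-01  2.33563992e-01 -4.21068268e-04]
 [ 2.33564371e-01 -9.72339654e-01  1.81129308e-03]
 [ 1.36314687e-05 -1.85954169e-03 -9.99998271e-01]] 0.1
```

View pics/top0.png

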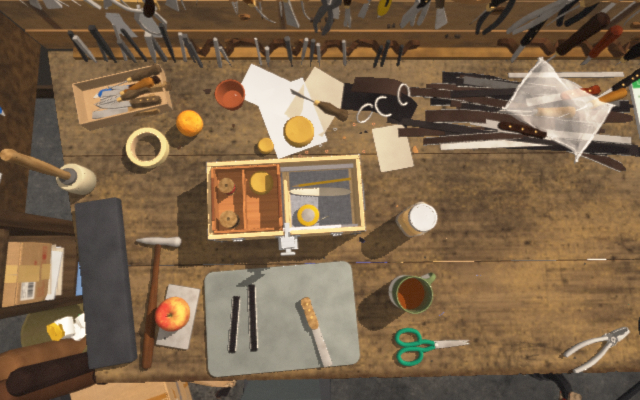

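View pics/side0.png

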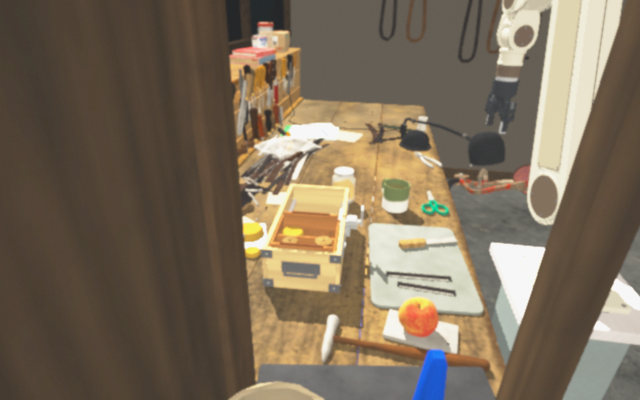

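The top view shows the case with its rim at about (207,162)-(361,155)-(365,230)-(209,238). The till is at its left end and the bolt lip is near (288,243). The mug is at (410,293) and the jar at (420,219). I'll enlarge the case next.

Run:
```python
import cv2
a=cv2.imread('pics/top0.png')[145:265,195:375]
a=cv2.resize(a,None,fx=4.4,fy=4.4,interpolation=cv2.INTER_CUBIC);cv2.imwrite('pics/c0.png',a);print(a.shape)
```

```text
(528, 792, 3)
```

View pics/c0.png

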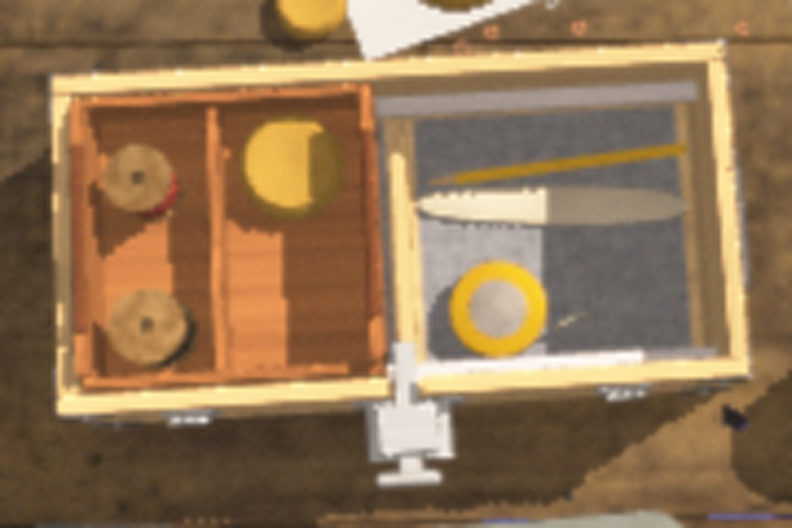

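The crop shows the rim's outer corners at crop (51,77), (723,42), (748,375) and (60,413). The bolt lip bar runs from (377,478) to (441,476), and the till's right-hand board top from (367,87) to (378,370). The wax is at (288,167).

Add to h.py:
```python
def fitcase(world,local):
    # 2D rigid fit
    w=np.array(world)[:,:2]; l=np.array(local); wc=w.mean(0); lc=l.mean(0); H=(l-lc).T@(w-wc)
    a=np.arctan2(H[0,1]-H[1,0],H[0,0]+H[1,1]); R=np.array([[np.cos(a),-np.sin(a)],[np.sin(a),np.cos(a)]])
    return a,wc-R@lc,R,np.linalg.norm((l@R.T+wc-R@lc)-w,axis=1)
```

Run:
```python
from h import *
f=lambda u,v:((u+.5)/4.4-.5+195,(v+.5)/4.4-.5+145)
C=[f(51,77),f(723,42),f(748,375),f(60,413)]
W=[onplane('top',c,.11) for c in C]
for i in range(4): print(W[i].round(4),np.linalg.norm(W[i]-W[i-1]).round(4))
a,t,R,e=fitcase(W,[(.09,.18),(.09,-.18),(-.09,-.18),(-.09,.18)])
print('yaw',a,'t',t,'res',e)
loc=lambda p:R.T@(p[:2]-t)
for n,uv,z in [('lipL',f(377,478),.139),('lipR',f(441,476),.139),('tillR top',f(367,87),.122),('tillR bot',f(378,370),.122),('tillL',f(72,100),.122),('wax',f(288,167),.088),('spB',f(149,327),.114),('spR',f(139,178),.109)]:
    p=onplane('top',uv,z);print(n,p.round(4),'case',loc(p).round(4))
for n,l in [('lip0',(-.1305,0,.139)),('guide',(-.107,0,.106)),('hookedge',(0,-.085+.088+.01,.122))]:
    w=R@np.array(l[:2])+t;print(n,w,proj('side',[*w,l[2]]))
for s in[(.09,.18),(.09,-.18),(-.09,-.18),(-.09,.18)]: print('side corner',proj('side',[*(R@np.array(s)+t),.11]).round(1))
for n,uv in(('mug',(411,294)),('jar',(421,219))): print(n,onplane('top',uv,.1))
```

Run:
```python
import cv2
a=cv2.imread('pics/side0.png')[175:300,250:400]
cv2.imwrite('pics/c1.png',cv2.resize(a,None,fx=4.8,fy=4.8,interpolation=cv2.INTER_CUBIC))
```

```text
[0.7364 0.153  0.11  ] 0.1782
[ 0.7528 -0.2056  0.11  ] 0.359
[ 0.5737 -0.2131  0.11  ] 0.1793
[0.5584 0.1439 0.11  ] 0.3573
yaw 0.04469215995712786 t [ 0.65530016 -0.03042337] res [0.00087638 0.00079665 0.00121366 0.00176725]
lipL [ 0.5225 -0.021   0.139 ] case [-0.1323  0.0153]
lipR [ 0.523  -0.0529  0.139 ] case [-0.1331 -0.0166]
tillR top [ 0.7266 -0.0152  0.122 ] case [0.0719 0.012 ]
tillR bot [ 0.5777 -0.0207  0.122 ] case [-0.0771  0.0132]
tillL [0.7209 0.1389 0.122 ] case [0.0731 0.1662]
wax [0.6909 0.0296 0.088 ] case [0.0382 0.0584]
spB [0.602  0.0982 0.114 ] case [-0.0475  0.1309]
spR [0.6816 0.1057 0.109 ] case [0.0323 0.1348]
lip0 [ 0.52493047 -0.03625375] [361.25880104 206.76656978]
guide [ 0.54840701 -0.03520384] [351.47418901 217.24293177]
hookedge [ 0.65471936 -0.01743635] [310.54358483 211.29749415]
side corner [260.9 247.8]
side corner [290.3 183.2]
side corner [348.7 187.1]
side corner [340.2 254.3]
mug [ 0.42711348 -0.31570328  0.1       ]
jar [ 0.59816412 -0.34797866  0.1       ]
```

View pics/c1.png

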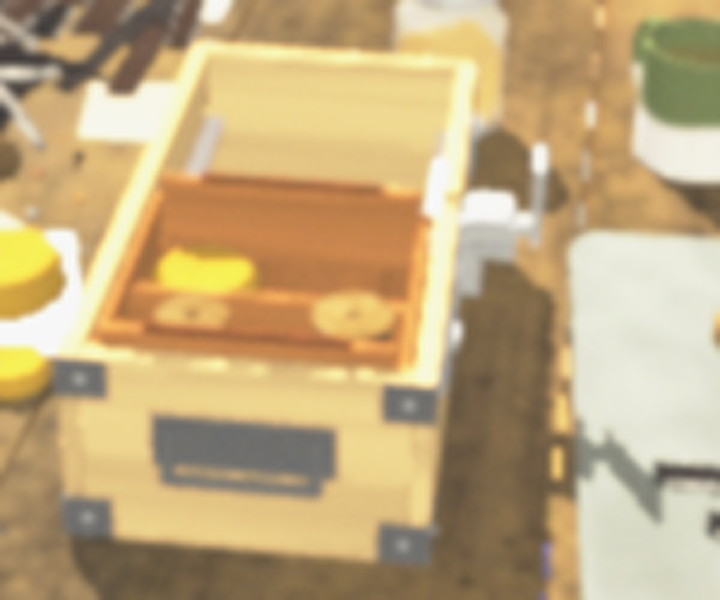

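The rows are not in the units I measure in: shifts go in shares of 0.25 m and turns go in shares of 60 degrees. I convert before sending: 0.045 m is 0.18, -0.043 m is -0.172, 0.187 rad is 0.1786.

{"name": "step_hand", "arguments": {"ticks": [[[0,0,0,0,0,0.1786],[0.18,-0.172,0,0,0,0],[0.18,-0.172,0,0,0,0],[0.18,-0.172,0,0,0,0],[0.18,-0.172,0,0,0,0],[0.18,-0.172,0,0,0,0],[0.18,-0.172,0,0,0,0],[0.18,-0.172,0,0,0,0]]], "jaw": 0}}

```text
t: 1.1
tool_pos: [0.4177, -0.1684, 0.2531]
tool_rot: [[0.999, 0.049, -0.0], [0.049, -0.999, -0.0], [-0.0, 0.0, -1.0]]
wrist_force: [0.3, -0.9, 0.1]
gripper_width: -0.0004
grasp_force: 0.0
```

{"name": "step_hand", "arguments": {"ticks": [[[0.18,-0.172,0,0,0,0],[0.18,-0.172,0,0,0,0],[0.12,-0.12,0,0,0,0],[0,0,0,0,0,0]]]}}

```text
t: 1.6
tool_pos: [0.5322, -0.046, 0.2521]
tool_rot: [[0.999, 0.053, -0.001], [0.053, -0.999, 0.0], [-0.001, -0.001, -1.0]]
wrist_force: [-1.7, 0.3, 0.3]
gripper_width: -0.0003
grasp_force: 0.0
```

Add to h.py:
```python
A=0.0447; RC=np.array([[np.cos(A),-np.sin(A)],[np.sin(A),np.cos(A)]]); TC=np.array([.6553,-.0304])
def go(cx,cy,tipz):
    s=manip.get_state(); w=np.r_[RC@[cx,cy]+TC,tipz+.022]; r=np.array(s['tool_rot']); p=np.array(s['tool_pos'])
    print('case now',(RC.T@(p[:2]-TC)).round(4),'tip',round(p[2]-.022,4),'tool delta',(r.T@(w-p)).round(4),'yaw',round(np.arctan2(r[1,0],r[0,0]),4),'z',r[:,2].round(3),'F',np.round(s['wrist_force'],1),'w',s['gripper_width'],'t',s['t'])
```

```bash
python3 -c "
from h import *
go(-.108,0,.118)"
```

```text
case now [-0.1237 -0.0101] tip 0.2301 tool delta [ 0.0159 -0.0099  0.1121] yaw 0.0534 z [-0.001  0.    -1.   ] F [-1.7  0.3  0.3] w -0.00027859357445151467 t 1.6
```

To row units: 0.03 m is 0.12, 0.02 m is 0.08, 0.008 rad is 0.0076.

{"name": "step_hand", "arguments": {"ticks": [[[0.064,-0.04,0.08,0,0,0.0076],[0,0,0.12,0,0,0],[0,0,0.12,0,0,0],[0,0,0.04,0,0,0],[0,0,0.04,0,0,0],[0,0,0.048,0,0,0],[0,0,0,0,0,0]]]}}

```text
t: 2.48
tool_pos: [0.546, -0.0378, 0.1408]
tool_rot: [[0.999, 0.041, -0.001], [0.041, -0.999, 0.0], [-0.001, -0.0, -1.0]]
wrist_force: [0.0, -0.6, 0.3]
gripper_width: -0.0003
grasp_force: 0.0
```

Run:
```python
from h import *
go(-.108,0,.118)
a=cv2.cvtColor(np.hstack([manip.camera('top')[180:290,220:360],manip.camera('side')[150:260,290:430]]),cv2.COLOR_RGB2BGR)
cv2.imwrite('pics/c2.png',cv2.resize(a,None,fx=2.8,fy=2.8,interpolation=cv2.INTER_CUBIC))
```

```text
case now [-0.1095 -0.0025] tip 0.1188 tool delta [ 0.0015 -0.0025  0.0008] yaw 0.0406 z [-0.001  0.    -1.   ] F [ 0.  -0.6  0.3] w -0.0003009357712504619 t 2.475
```

View pics/c2.png

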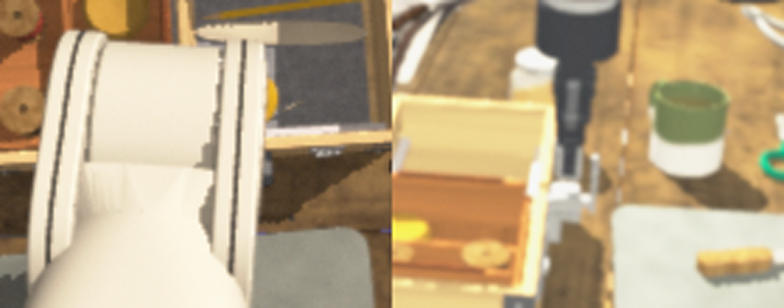

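The side view shows the closed fingertip standing between the case wall and the bolt's lip, above the guide. I'll draw the bolt now.

To row units: -0.005 m is -0.02, -0.004 m is -0.016.

{"name": "step_hand", "arguments": {"ticks": [[[-0.02,-0.01,0,0,0,0],[-0.02,0,0,0,0,0],[-0.02,0,0,0,0,0],[-0.02,0,0,0,0,0],[-0.016,0,0,0,0,0],[-0.012,0,0,0,0,0],[-0.008,0,0,0,0,0],[0,0,0,0,0,0]]]}}

```text
t: 3.58
tool_pos: [0.5173, -0.0364, 0.1415]
tool_rot: [[0.999, 0.041, 0.0], [0.041, -0.999, -0.0], [0.0, 0.0, -1.0]]
wrist_force: [1.9, 1.3, 2.4]
gripper_width: -0.0001
grasp_force: 1.2
```

Run:
```python
from h import *
go(-.14,0,.118)
```

```text
case now [-0.1381  0.0002] tip 0.1195 tool delta [-0.0018  0.0002  0.0015] yaw 0.0407 z [ 0. -0. -1.] F [1.9 1.3 2.4] w -0.0001240891958120685 t 3.575
```

To row units: -0.002 m is -0.008, -0.001 m is -0.004.

{"name": "step_hand", "arguments": {"ticks": [[[-0.008,0,0,0,0,0],[-0.004,0,0,0,0,0],[0,0,0,0,0,0]]]}}

```text
t: 3.95
tool_pos: [0.5153, -0.0365, 0.1416]
tool_rot: [[0.999, 0.041, 0.002], [0.041, -0.999, 0.0], [0.002, 0.0, -1.0]]
wrist_force: [4.7, 0.9, -0.1]
gripper_width: -0.0003
grasp_force: 2.6
```

{"name": "step_hand", "arguments": {"ticks": [[[-0.008,0,0,0,0,0],[0,0,0,0,0,0]]]}}

```text
t: 4.2
tool_pos: [0.5152, -0.0365, 0.1417]
tool_rot: [[0.999, 0.041, 0.006], [0.041, -0.999, 0.0], [0.006, 0.0, -1.0]]
wrist_force: [9.2, 1.5, -2.9]
gripper_width: 0.0001
grasp_force: 4.8
```

```bash
python3 -c "
from h import *
go(-.14,0,.118)"
```

```text
case now [-0.1403  0.0002] tip 0.1197 tool delta [0.0003 0.0002 0.0017] yaw 0.041 z [ 0.006  0.    -1.   ] F [ 9.2  1.5 -2.9] w 9.748098057059484e-05 t 4.2
```

The bolt is at its stop: 9 N and no further motion, with the lip about 24 mm out. Next I back off, lift, and go over the hook spot.

To row units: 0.05 m is 0.2, -0.03 m is -0.12.

{"name": "step_hand", "arguments": {"ticks": [[[0.02,0,0,0,0,0],[0.024,0,0,0,0,0],[0,0,-0.12,0,0,0],[0,0,-0.08,0,0,0],[0.2,-0.08,0,0,0,0],[0.2,-0.08,0,0,0,0],[0,0,0,0,0,0]]]}}

```text
t: 5.08
tool_pos: [0.6233, 0.0093, 0.1886]
tool_rot: [[0.999, 0.043, -0.003], [0.043, -0.999, -0.0], [-0.003, 0.0, -1.0]]
wrist_force: [-1.4, 0.2, -0.7]
gripper_width: -0.0003
grasp_force: 0.0
```

Run:
```python
from h import *
go(-.020,.04,.078)
a=cv2.cvtColor(np.hstack([manip.camera('top')[145:255,200:340],manip.camera('side')[150:260,260:400]]),cv2.COLOR_RGB2BGR)
cv2.imwrite('pics/c3.png',cv2.resize(a,None,fx=2.8,fy=2.8,interpolation=cv2.INTER_CUBIC))
```

```text
case now [-0.0302  0.0411] tip 0.1666 tool delta [0.0105 0.0011 0.0886] yaw 0.043 z [-0.003 -0.    -1.   ] F [-1.4  0.2 -0.7] w -0.0003261715763757322 t 5.075
```

View pics/c3.png

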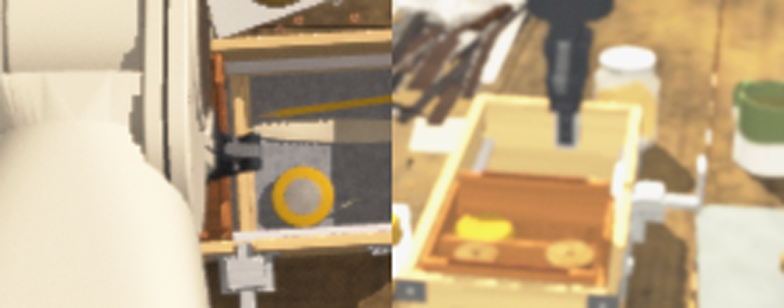

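The bolt lip now stands well out from the guide (side pane 700,175). The till is still at the left end and the fingertip is above its empty near-right part. Descending.

To row units: 0.02 m is 0.08, 0.008 m is 0.032.

{"name": "step_hand", "arguments": {"ticks": [[[0.032,0,0.08,0,0,0],[0,0,0.08,0,0,0],[0,0,0.08,0,0,0],[0,0,0.056,0,0,0],[0,0,0.04,0,0,0],[0,0,0,0,0,0]]]}}

```text
t: 5.92
tool_pos: [0.629, 0.0081, 0.1065]
tool_rot: [[0.999, 0.041, -0.002], [0.041, -0.999, -0.0], [-0.002, -0.0, -1.0]]
wrist_force: [0.4, 0.9, 0.3]
gripper_width: 0.0002
grasp_force: 0.0
```

```bash
python3 -c "
from h import *
go(-.022,.03,.08)"
```

```text
case now [-0.0246  0.0396] tip 0.0845 tool delta [0.0026 0.0096 0.0045] yaw 0.0405 z [-0.002 -0.    -1.   ] F [0.4 0.9 0.3] w 0.00017535615416469912 t 5.925
```

To row units: 0.009 m is 0.036, 0.008 m is 0.032, -0.004 rad is -0.0038.

{"name": "step_hand", "arguments": {"ticks": [[[0,0.016,0.012,0,0,-0.0038],[0,0.016,0,0,0,0],[0,0.016,0,0,0,0],[0,0.024,0,0,0,0],[0,0.032,0,0,0,0],[0,0.036,0,0,0,0],[0,0.036,0,0,0,0],[0,0.036,0,0,0,0]]]}}

```text
t: 6.92
tool_pos: [0.6327, -0.0444, 0.1052]
tool_rot: [[0.999, 0.045, 0.002], [0.045, -0.999, 0.001], [0.002, -0.001, -1.0]]
wrist_force: [0.3, 5.7, 3.9]
gripper_width: -0.0004
grasp_force: 3.0
```

```bash
python3 -c "
from h import *
go(-.022,-.15,.08)"
```

```text
case now [-0.0232 -0.013 ] tip 0.0832 tool delta [0.0011 0.137  0.0031] yaw 0.0454 z [ 0.002  0.001 -1.   ] F [0.3 5.7 3.9] w -0.0003950894170439202 t 6.925
```

To row units: 0.009 m is 0.036.

{"name": "step_hand", "arguments": {"ticks": [[[0,0.036,0,0,0,0],[0,0.036,0,0,0,0],[0,0.036,0,0,0,0],[0,0.036,0,0,0,0],[0,0.036,0,0,0,0],[0,0.036,0,0,0,0],[0,0.036,0,0,0,0],[0,0.036,0,0,0,0]]]}}

```text
t: 7.92
tool_pos: [0.6357, -0.1164, 0.1052]
tool_rot: [[0.999, 0.045, 0.002], [0.045, -0.999, 0.001], [0.002, -0.001, -1.0]]
wrist_force: [0.5, 6.0, 4.1]
gripper_width: 0.0003
grasp_force: 3.2
```

```bash
python3 -c "
from h import *
go(-.022,-.15,.08)"
```

```text
case now [-0.0234 -0.085 ] tip 0.0832 tool delta [0.0013 0.065  0.0032] yaw 0.0455 z [ 0.002  0.001 -1.   ] F [0.5 6.  4.1] w 0.0003082841755658709 t 7.925
```

To row units: 0.009 m is 0.036, 0.008 m is 0.032.

{"name": "step_hand", "arguments": {"ticks": [[[0,0.036,0,0,0,0],[0,0.036,0,0,0,0],[0,0.036,0,0,0,0],[0,0.036,0,0,0,0],[0,0.032,0,0,0,0],[0,0.024,0,0,0,0],[0,0.016,0,0,0,0],[0,0.012,0,0,0,0]]]}}

```text
t: 8.93
tool_pos: [0.6381, -0.1732, 0.1052]
tool_rot: [[0.999, 0.045, 0.001], [0.045, -0.999, 0.001], [0.001, -0.001, -1.0]]
wrist_force: [0.7, 6.4, 5.3]
gripper_width: -0.0
grasp_force: 3.3
```

{"name": "step_hand", "arguments": {"ticks": [[[0,0.008,0,0,0,0],[0,0.008,0,0,0,0],[0,0.008,0,0,0,0],[0,0,0,0,0,0]]]}}

```text
t: 9.43
tool_pos: [0.6384, -0.1785, 0.1052]
tool_rot: [[0.999, 0.046, 0.001], [0.046, -0.999, 0.002], [0.001, -0.002, -1.0]]
wrist_force: [0.2, 7.6, 4.0]
gripper_width: 0.0001
grasp_force: 3.7
```

```bash
python3 -c "
from h import *
go(-.022,-.15,.08)"
```

```text
case now [-0.0235 -0.1472] tip 0.0832 tool delta [0.0015 0.0028 0.0032] yaw 0.0457 z [ 0.001  0.002 -1.   ] F [0.2 7.6 4. ] w 0.00012433310415387155 t 9.425
```

To row units: 0.002 m is 0.008, 0.001 m is 0.004.

{"name": "step_hand", "arguments": {"ticks": [[[0,0.008,0,0,0,0],[0,0.004,0,0,0,0],[0,0,0,0,0,0]]]}}

```text
t: 9.8
tool_pos: [0.6385, -0.1795, 0.1052]
tool_rot: [[0.999, 0.047, 0.001], [0.047, -0.999, 0.005], [0.001, -0.005, -1.0]]
wrist_force: [-0.5, 12.4, 5.6]
gripper_width: 0.0001
grasp_force: 5.3
```

{"name": "step_hand", "arguments": {"ticks": [[[0,0.008,0,0,0,0],[0,0,0,0,0,0]]]}}

```text
t: 10.05
tool_pos: [0.6385, -0.18, 0.1054]
tool_rot: [[0.999, 0.048, 0.001], [0.048, -0.999, 0.008], [0.001, -0.008, -1.0]]
wrist_force: [-0.2, 15.6, 8.1]
gripper_width: -0.0001
grasp_force: 6.9
```

```bash
python3 -c "
from h import *
go(-.022,-.15,.08)"
```

```text
case now [-0.0235 -0.1487] tip 0.0834 tool delta [0.0015 0.0014 0.0034] yaw 0.0485 z [ 0.001  0.008 -1.   ] F [-0.2 15.6  8.1] w -6.351896190906709e-05 t 10.05
```

The force is rising with no motion, so the till is against the wall. Backing off, lifting, and moving to the outside of the bolt lip.

To row units: -0.055 m is -0.22, -0.05 m is -0.2.

{"name": "step_hand", "arguments": {"ticks": [[[0,-0.02,0,0,0,0],[0,-0.036,0,0,0,0],[0,0,-0.08,0,0,0],[0,0,-0.14,0,0,0],[0,0,-0.14,0,0,0],[-0.22,-0.08,0,0,0,0],[-0.22,-0.1,0,0,0,0],[-0.2,-0.2,0,0,0,0]]]}}

```text
t: 11.05
tool_pos: [0.4771, -0.0891, 0.1936]
tool_rot: [[0.999, 0.041, -0.001], [0.041, -0.999, -0.001], [-0.002, 0.001, -1.0]]
wrist_force: [0.2, 0.5, 0.3]
gripper_width: 0.0001
grasp_force: 0.0
```

{"name": "step_hand", "arguments": {"ticks": [[[0,-0.16,0,0,0,0],[0,0,0,0,0,0]]]}}

```text
t: 11.3
tool_pos: [0.4766, -0.0472, 0.1942]
tool_rot: [[0.999, 0.047, -0.001], [0.047, -0.999, -0.001], [-0.001, 0.001, -1.0]]
wrist_force: [0.1, -0.6, 0.6]
gripper_width: -0.0
grasp_force: 0.0
```

Run:
```python
from h import *
go(-.182,0,.118)
a=cv2.cvtColor(np.hstack([manip.camera('top')[145:265,205:365],manip.camera('side')[150:270,260:400]]),cv2.COLOR_RGB2BGR)
cv2.imwrite('pics/c4.png',cv2.resize(a,None,fx=2.6,fy=2.6,interpolation=cv2.INTER_CUBIC))
```

```text
case now [-0.1793 -0.0088] tip 0.1722 tool delta [-0.0027 -0.0089  0.0542] yaw 0.0475 z [-0.001 -0.001 -1.   ] F [ 0.1 -0.6  0.6] w -1.4617314101366003e-05 t 11.3
```

View pics/c4.png

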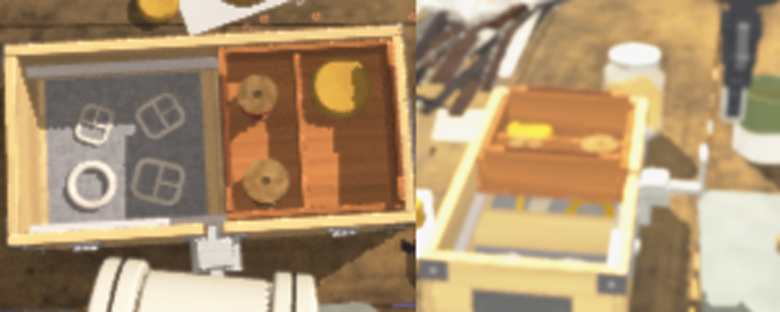

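The till stands at the right-hand end with both spools upright and the wax lying flat. The bolt is still drawn, and the finger is outside its lip. Lowering, then pushing the bolt home.

To row units: 0.02 m is 0.08, 0.012 m is 0.048, 0.003 rad is 0.0029.

{"name": "step_hand", "arguments": {"ticks": [[[-0.012,-0.036,0.08,0,0,0.0029],[0,0,0.08,0,0,0],[0,0,0.048,0,0,0],[0,0,0,0,0,0]]]}}

```text
t: 11.9
tool_pos: [0.474, -0.0404, 0.1413]
tool_rot: [[0.999, 0.04, -0.002], [0.04, -0.999, -0.0], [-0.002, 0.0, -1.0]]
wrist_force: [-0.9, -0.1, 0.5]
gripper_width: -0.0001
grasp_force: 0.0
```

```bash
python3 -c "
from h import *
go(-.145,0,.118)"
```

```text
case now [-0.1816 -0.0019] tip 0.1193 tool delta [ 0.0366 -0.002   0.0012] yaw 0.0404 z [-0.002 -0.    -1.   ] F [-0.9 -0.1  0.5] w -7.221785686776494e-05 t 11.9
```

{"name": "step_hand", "arguments": {"ticks": [[[0.02,0,0,0,0,0],[0.02,0,0,0,0,0],[0.02,0,0,0,0,0],[0.02,0,0,0,0,0],[0.02,0,0,0,0,0],[0.02,0,0,0,0,0],[0.016,0,0,0,0,0],[0,0,0,0,0,0]]]}}

```text
t: 12.9
tool_pos: [0.5091, -0.038, 0.1422]
tool_rot: [[0.999, 0.042, 0.001], [0.042, -0.999, 0.0], [0.001, -0.0, -1.0]]
wrist_force: [-0.7, 0.1, -0.2]
gripper_width: -0.0004
grasp_force: 0.4
```

```bash
python3 -c "
from h import *
go(-.145,0,.118)"
```

```text
case now [-0.1464 -0.0011] tip 0.1202 tool delta [ 0.0014 -0.0011  0.0022] yaw 0.0419 z [ 0.001  0.    -1.   ] F [-0.7  0.1 -0.2] w -0.0003770833367029551 t 12.9
```

To row units: 0.002 m is 0.008, 0.001 m is 0.004.

{"name": "step_hand", "arguments": {"ticks": [[[0.008,0,0,0,0,0],[0.004,0,0,0,0,0],[0,0,0,0,0,0]]]}}

```text
t: 13.28
tool_pos: [0.5109, -0.038, 0.1422]
tool_rot: [[0.999, 0.042, -0.001], [0.042, -0.999, 0.0], [-0.001, -0.0, -1.0]]
wrist_force: [-4.4, 0.4, 2.9]
gripper_width: 0.0001
grasp_force: 2.2
```

{"name": "step_hand", "arguments": {"ticks": [[[0.008,0,0,0,0,0],[0,0,0,0,0,0]]]}}

```text
t: 13.52
tool_pos: [0.511, -0.038, 0.142]
tool_rot: [[0.999, 0.042, -0.005], [0.042, -0.999, -0.0], [-0.005, -0.0, -1.0]]
wrist_force: [-9.1, -0.5, 6.4]
gripper_width: -0.0002
grasp_force: 4.5
```

{"name": "step_hand", "arguments": {"ticks": [[[0.008,0,0,0,0,0],[0,0,0,0,0,0]]]}}

```text
t: 13.78
tool_pos: [0.5112, -0.0379, 0.1419]
tool_rot: [[0.999, 0.041, -0.008], [0.041, -0.999, -0.0], [-0.008, -0.0, -1.0]]
wrist_force: [-14.2, -1.0, 8.8]
gripper_width: 0.0004
grasp_force: 6.8
```

```bash
python3 -c "
from h import *
go(-.145,0,.118)"
```

```text
case now [-0.1443 -0.0011] tip 0.1199 tool delta [-0.0007 -0.0011  0.0019] yaw 0.0415 z [-0.008 -0.    -1.   ] F [-14.2  -1.    8.8] w 0.00035202228401655426 t 13.775
```

The bolt stopped firm at its home position. Retreating and checking.

To row units: -0.05 m is -0.2, -0.03 m is -0.12.

{"name": "step_hand", "arguments": {"ticks": [[[-0.024,0,0,0,0,0],[-0.06,0,0,0,0,0],[-0.12,0,0,0,0,0],[0,0,-0.2,0,0,0],[-0.2,0.12,-0.2,0,0,0],[-0.12,0.2,0,0,0,0],[0,0.2,0,0,0,0],[0,0,0,0,0,0]]]}}

```text
t: 14.78
tool_pos: [0.4001, -0.1703, 0.2337]
tool_rot: [[0.999, 0.036, 0.004], [0.036, -0.999, -0.002], [0.004, 0.002, -1.0]]
wrist_force: [-0.1, 0.6, -0.7]
gripper_width: 0.0003
grasp_force: 0.0
```

Run:
```python
from h import *
a=cv2.cvtColor(np.hstack([manip.camera('top')[145:265,205:365],manip.camera('side')[150:270,260:420]]),cv2.COLOR_RGB2BGR)
cv2.imwrite('pics/c5.png',cv2.resize(a,None,fx=2.5,fy=2.5,interpolation=cv2.INTER_CUBIC))
for d in (0,.024): print(proj('side',[*(RC@[-.1305-d,0]+TC),.139]),proj('top',[*(RC@[-.1305-d,0]+TC),.139]))
```

```text
[361.25825605 206.77051147] [287.23189789 252.02362964]
[370.58155992 207.42645808] [287.77384537 263.05954072]
```

View pics/c5.png

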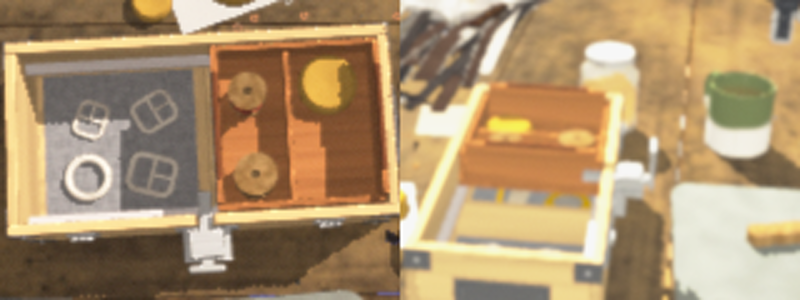

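The bolt lip is at side (361,206) and top row 251, which matches the predicted home position. The bolt's end stands just left of the till. The till is at the right-hand end with the spools upright and the wax flat, and the mug and jar have not moved.

```bash
python3 -c "
from station import manip
print(manip.close_job())"
```

```text
the job is handed in; nothing more can be done
None
```

The till is at the right-hand end of the case with the bolt pushed fully home, the spools are upright, the wax is lying flat, the mug and jar are where they were, and the job was handed in at about 15 s.

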